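# Stroke down the tabs of a copper fan

### The arm

A 6-joint arm with a two-finger parallel gripper is mounted at the origin on the work surface. World frame = base frame: x ahead of the robot, y to its left, z up, the work surface at z = 0. Lengths are in m, angles in rad, forces in N, time in s.
With the tool pointing down it reaches from about 0.375 to 0.9 m from the base axis. Payload 3.1 kg.
Tool frame: the origin (TCP) lies at the very end of the fingers, on their centre line; the grasp point (between the pads) lies 19 mm behind it (manip.tcp_to_grasp is the distance from the TCP to the grasp point, in m); z points along the fingers, y is the line along which they close (so a half turn about z gives the same grasp; the last joint's range is limited). The gripper opens to 85 mm and grips with 20 to 120 N. Pads are 22 mm wide; open, the fingers measure 114 mm over their backs; the gripper's body (76 mm by 85 mm) begins 54 mm behind the grasp point. The pads swing forward as they close: fully open they stand 13 mm farther back than shut.
Start: joints at [-1.335, 0.527, 1.433, -0, 1.181, -0.178], TCP at [0.252, -0.572, 0.231] pointing down, gripper open.
Joint ranges: [-3.08, 3.08], [-0.75, 2.2], [0.22, 2.44], [-1.43, 4.57], [0, 2.65], [-2.85, 2.85]. Speed limits (rad/s): [2.79, 2.79, 3.14, 3.14, 3.14, 3.14].

### API

Orientations are given as a unit quaternion [x, y, z, w].
In Python, from station import manip gives the robot as it stands. The module is installed in compiled form; this text tells all that it offers.
- The arm moves only by the tool step_arm, never from a script. Its argument "commands" is one flat list of numbers, 6 for each row, row after row: the shift along the tool's x, y, z in m, then the turn, a rotation vector about the tool's x, y, z in degrees. A call has exactly 10 rows; each row is the pose to reach, as a shift and turn from the pose commanded when the call began, along the tool's axes at that moment; what a row does not reach only later rows make up. A row lasts 1/10 s, in which the tool goes at most 50 mm and 8.59 degrees, less where a joint would pass 70% of its speed; a pose out of reach is approached as far as the arm can. A call with a gripper value outside its range is refused whole. "jaw" is the opening in per cent of the stroke, from 0 (shut) to 100 (fully open), set as the call begins (left out, the last holds). The fingers move at their own pace and stop on an object; "grip_force" is the grip in N (left out, the last holds). Time passes only in rows, so rows that repeat a pose let the fingers close, or fill a call up. It gives the time, the measured TCP pose, the force, the opening and the grip force at its end, in the units of the state.
- manip.sense(): the state, without advancing time (a new reading comes with each control period).
- manip.snapshot(name): name is "scene" or "top"; returns a dict with "pixels" (420x560x3 uint8, blue, green, red), "fx", "fy", "cx", "cy" (pixels), "R" (3x3) and "t" (3): a world point X has camera coordinates R X + t. Camera axes: x right, y down, z forward; pixel columns grow to the right and rows downward; lengths in m; the calibration is good to about 2 mm. A picture is of the moment at which its call begins. There is no depth.
- manip.sign_off(): hands the job in; it is judged then, once.
The state is a dict: "t": time; "q": joint angles; "qd": joint speeds; "tau": joint torques, N m; "tcp_pos": TCP position; "tool_rot": TCP orientation; "force": force on the tool from outside, world axes, zero at the start; "ft_torque": the same for the moment, N m; "finger_gap": opening from 0.0 (shut) to 1.0 (fully open); "gripper_force": force on a finger pad.
Only numpy, scipy, OpenCV 4.12 (cv2) and the standard library are available. Lean on these libraries where they do the work, as an engineer would, in place of code of your own. Each camera call takes 0.05 s, during which the arm holds its last target. There are 200 camera calls.

### The job

On the copper fan ornament five bright steel tabs stand half raised along the curved edge. With the fingertips, run lightly along the row, starting at the end beside the copper stem, and fold the tabs down flat one after the other, then draw the hand clear. Do not press hard, pick nothing up, and leave the brass weight, pliers, jar and hammer where they are.

Things in the scene. Friction and masses are not known exactly. Their poses are not given: they have to be found in the camera images.
- fan: Pleated copper fan (radius 134 mm, surface 23 mm above the table) on an immovable wooden block: x -65..150, y -150..150, 20 mm high. Origin: at table level under the hub; z up, x from the hub to the middle of the curved edge. Five steel tabs on an arc of radius 110 mm about the hub, middles at -60, -30, 0, 30, 60 deg from x (minus = clockwise from above, the stem's side).
- stem_end (a point): Outer end of the copper stem, a strip 16 mm wide, top 23 mm above the table, that runs straight from the hub out to here: 135 mm from the hub at -103 deg, beside tab 1's end of the row. A fingertip moved from this end along the arc, about 2 mm above the folded tabs, folds each one in passing; moved the other way it jams against them.
- tab1 (a joint): Fold angle of tab number 1 counted from the stem end (middle at -60 deg on the arc). 0 = flat, top face 26.5 mm above the table; positive = free edge raised, at most 1.25 rad; starts at 0.65 to 1.1. Plate 28 mm along the arc, 20 mm radially, 3 mm thick, hinged on its edge nearer the stem, so it leans away from the stem end. Stiff hinge: about 1 N at the free edge moves it, and it stays where left.
- tab1_hinge (a point): Middle of the hinge edge of tab 1, 14 mm before the tab's middle along the tangent, 25 mm above the table (mid-thickness); its axes are those of the fan.
- tab2 (a joint): Fold angle of tab number 2 counted from the stem end (middle at -30 deg on the arc). 0 = flat, top face 26.5 mm above the table; positive = free edge raised, at most 1.25 rad; starts at 0.65 to 1.1. Plate 28 mm along the arc, 20 mm radially, 3 mm thick, hinged on its edge nearer the stem, so it leans away from the stem end. Stiff hinge: about 1 N at the free edge moves it, and it stays where left.
- tab2_hinge (a point): Middle of the hinge edge of tab 2, 14 mm before the tab's middle along the tangent, 25 mm above the table (mid-thickness); its axes are those of the fan.
- tab3 (a joint): Fold angle of tab number 3 counted from the stem end (middle at 0 deg on the arc). 0 = flat, top face 26.5 mm above the table; positive = free edge raised, at most 1.25 rad; starts at 0.65 to 1.1. Plate 28 mm along the arc, 20 mm radially, 3 mm thick, hinged on its edge nearer the stem, so it leans away from the stem end. Stiff hinge: about 1 N at the free edge moves it, and it stays where left.
- tab3_hinge (a point): Middle of the hinge edge of tab 3, 14 mm before the tab's middle along the tangent, 25 mm above the table (mid-thickness); its axes are those of the fan.
- tab4 (a joint): Fold angle of tab number 4 counted from the stem end (middle at 30 deg on the arc). 0 = flat, top face 26.5 mm above the table; positive = free edge raised, at most 1.25 rad; starts at 0.65 to 1.1. Plate 28 mm along the arc, 20 mm radially, 3 mm thick, hinged on its edge nearer the stem, so it leans away from the stem end. Stiff hinge: about 1 N at the free edge moves it, and it stays where left.
- tab4_hinge (a point): Middle of the hinge edge of tab 4, 14 mm before the tab's middle along the tangent, 25 mm above the table (mid-thickness); its axes are those of the fan.
- tab5 (a joint): Fold angle of tab number 5 counted from the stem end (middle at 60 deg on the arc). 0 = flat, top face 26.5 mm above the table; positive = free edge raised, at most 1.25 rad; starts at 0.65 to 1.1. Plate 28 mm along the arc, 20 mm radially, 3 mm thick, hinged on its edge nearer the stem, so it leans away from the stem end. Stiff hinge: about 1 N at the free edge moves it, and it stays where left.
- tab5_hinge (a point): Middle of the hinge edge of tab 5, 14 mm before the tab's middle along the tangent, 25 mm above the table (mid-thickness); its axes are those of the fan.
- weight: Loose brass weight with a knob, 38 mm diameter, 42 mm high, 0.22 kg, standing on the fan's hub (within 5 mm of its axis); origin at the centre of its underside, 24 mm above the table.
- pliers: Loose pliers with green handles lying on the table to the left of the fan block, 170 mm long, 72 mm wide, 12 mm high; origin on the table near the pivot, x towards the jaws.
- tin: Loose round blue jar with a red cap beyond the fan block, about 52 mm diameter, 50 mm high; origin at the centre of its underside.
- hammer: Loose hammer 200 mm long lying on the table to the right of the fan block; x along the handle towards the head.
Things that resemble listed ones, but are neither listed nor needed, are in the scene too. There is more than one size of the weight; the job needs the smaller. Of the things that look like the hammer, take the one that is farthest from the robot's base at the start.

How it is judged:
By the outcome, as a careful person would: the job done as asked, in the order asked, and still so for the second after the job is handed in, with the robot touching nothing.
It also fails if it takes over 48 s, if anything falls off the work surface, if the arm or the gripper's body presses on something with over 40 N, if the wrist force passes 120 N, or if a joint passes its speed limit or range.

## Working session

There is one attempt and no reset: what is moved stays moved. The work goes in short steps, Python scripts to look and compute and a tool call to move; the robot and the scene stay as the last step left them, time stands still between calls to the robot, and variables do not carry over. Pictures are saved under pics/ and viewed, at most 10 in all, crops included, and the job is handed in when it is done.

Besides the shell and the picture viewer there is one more tool, called after ">>>" in YAML: its name, and indented under it one key for each argument. step_arm: Moves the arm, as the interface text tells. Its arguments: {"type":"object","properties":{"commands":{"type":"array","items":{"type":"number"}},"jaw":{"type":"number"},"grip_force":{"type":"number"}},"required":["commands"]}

```bash
mkdir -p pics; python3 - <<'E'
from station import manip
import cv2,pickle
for n in("scene","top"):
    s=manip.snapshot(n); pickle.dump(s,open(n+".pkl","wb")); cv2.imwrite(f"pics/{n}0.png",s["pixels"])
    print(n,s["fx"],s["fy"],s["cx"],s["cy"],s["R"],s["t"])
s=manip.sense(); print(s["tcp_pos"],s["tool_rot"],s["t"],s["finger_gap"])
E
```

```text
scene 434.66697663007346 434.66697663007346 283.58828410518225 215.06147128443564 [[-0.51799062  0.8553584   0.00690849]
 [ 0.4615288   0.2862758  -0.83966501]
 [-0.72019225 -0.43175014 -0.54306072]] [ 0.24555703 -0.19921805  1.37384688]
top 401.3151815027279 401.3151815027279 276.46731124907296 211.11807113250862 [[-0.00189693 -0.9999882   0.00447193]
 [-0.99145768  0.0012975  -0.1304223 ]
 [ 0.13041496 -0.00468113 -0.99144845]] [0.02772715 0.51851899 0.97211924]
[ 0.2517475  -0.57135076  0.23044595] [ 9.78569543e-01  2.05914343e-01 -2.69207628e-05 -9.65486841e-04] 0.1 1.0049652743190574
```

View pics/top0.png

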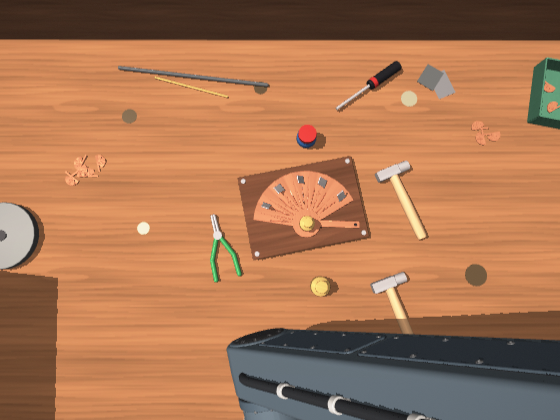

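View pics/scene0.png

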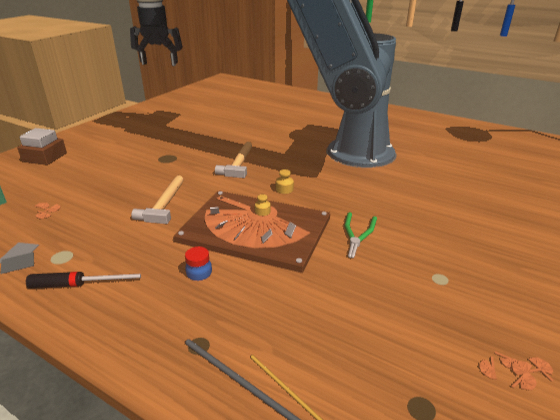

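The top view shows the fan hub and weight at about (306,224) and the stem to the right, ending near (358,225). The tabs from the stem end are at about (341,197), (322,183), (301,180), (280,188) and (266,205).

Lookalikes:
- **Weights:** the small one is on the hub at (306,224). A larger one stands on the table at (320,287) and is not needed.
- **Hammers:** the farther one is at (405,200) and the nearer one at (395,300). Neither is to be touched.

The fan itself is unique.

```bash
cat > h.py <<'E'
import numpy as np,cv2,pickle
def ray(s,uv,z):
    uv=np.atleast_2d(uv).astype(float)
    d=np.c_[(uv[:,0]-s["cx"])/s["fx"],(uv[:,1]-s["cy"])/s["fy"],np.ones(len(uv))]@s["R"]
    c=-s["R"].T@s["t"]; return c+d*((z-c[2])/d[:,2])[:,None]
def proj(s,X):
    p=np.atleast_2d(X)@s["R"].T+s["t"]; return np.c_[s["fx"]*p[:,0]/p[:,2]+s["cx"],s["fy"]*p[:,1]/p[:,2]+s["cy"]]
def fan2w(P,o,a):
    P=np.atleast_2d(P); c,s=np.cos(a),np.sin(a)
    return np.c_[o[0]+c*P[:,0]-s*P[:,1],o[1]+s*P[:,0]+c*P[:,1],P[:,2]]
E
python3 - <<'E'
from h import *
S={n:pickle.load(open(n+".pkl","rb")) for n in("scene","top")}
s=S["top"]; im=s["pixels"]
hsv=cv2.cvtColor(im,cv2.COLOR_BGR2HSV)
# block: dark brown; also fill with fan
m=((hsv[...,2]<125)).astype(np.uint8); m[:150]=0;m[265:]=0;m[:,:232]=0;m[:,374:]=0
m=cv2.morphologyEx(m,cv2.MORPH_OPEN,np.ones((3,3)))
cs,_=cv2.findContours(m,cv2.RETR_EXTERNAL,cv2.CHAIN_APPROX_NONE); c=max(cs,key=cv2.contourArea)[:,0]
W=ray(s,c,.02)[:,:2]
r=cv2.minAreaRect((W*1000).astype(np.float32)); print("rect",r,cv2.boxPoints(r))
# choose pose: long side 300 = fan y
box=cv2.boxPoints(r)/1000; e=[box[1]-box[0],box[2]-box[1]]; L=max(e,key=np.linalg.norm)
if L[1]<0:L=-L
a=np.arctan2(L[1],L[0])-np.pi/2
ctr=np.array(r[0])/1000; o=ctr-np.array([np.cos(a),np.sin(a)])*.0425
print("hub",o,"ang deg",np.degrees(a))
# steel tabs blobs, and copper fan mask
for n in S:
    s=S[n]; 
    pts=fan2w([[0,0,.023]]+[[.11*np.cos(t),.11*np.sin(t),.03] for t in np.radians([-60,-30,0,30,60])]+[[.135*np.cos(t),.135*np.sin(t),.023] for t in np.radians([-103])]+[[x,y,.02] for x in(-.065,.15) for y in(-.15,.15)],o,a)
    uv=proj(s,pts); print(n,uv.round(1).tolist())
    lo=np.floor(uv.min(0)-12).astype(int);hi=np.ceil(uv.max(0)+12).astype(int); k=4
    I=cv2.resize(s["pixels"][lo[1]:hi[1],lo[0]:hi[0]],None,fx=k,fy=k,interpolation=cv2.INTER_CUBIC)
    for p in uv: cv2.drawMarker(I,tuple(((p-lo+.5)*k).astype(int).tolist()),(255,255,0),cv2.MARKER_CROSS,9,1)
    cv2.imwrite(f"pics/crop_{n}.png",I); print(I.shape)
E
```

```text
rect ((624.1746826171875, -140.79489135742188), (20.551807403564453, 62.20006561279297), 11.427336692810059) [[ 607.9408   -112.347275]
 [ 620.26416  -173.31433 ]
 [ 640.40857  -169.24251 ]
 [ 628.0852   -108.27545 ]]
hub [ 0.58251717 -0.1492152 ] ang deg 11.427329
scene [[204.3, 218.3], [154.9, 220.2], [160.2, 233.4], [178.7, 242.5], [205.4, 244.0], [231.1, 237.3], [162.6, 201.7], [164.1, 194.8], [274.8, 217.4], [108.3, 242.2], [235.7, 274.0]]
(416, 764, 3)
top [[345.3, 186.8], [377.2, 158.3], [358.4, 146.4], [336.3, 145.1], [316.6, 154.7], [304.6, 172.8], [398.1, 188.2], [407.9, 200.0], [293.0, 223.4], [388.1, 120.7], [276.1, 142.7]]
(512, 624, 3)
```

View pics/crop_top.png

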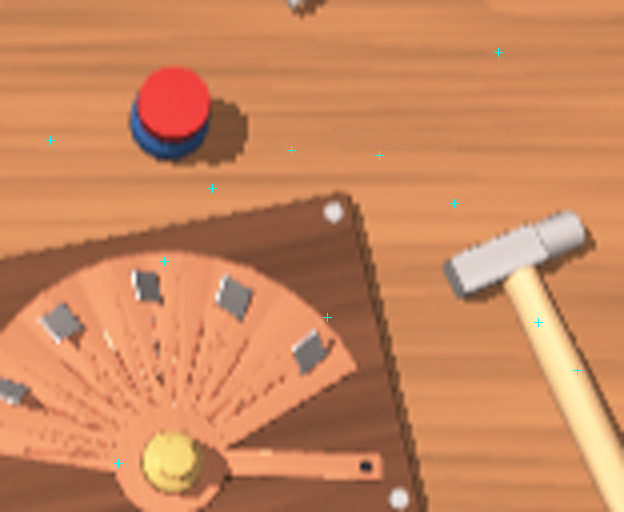

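View pics/crop_scene.png

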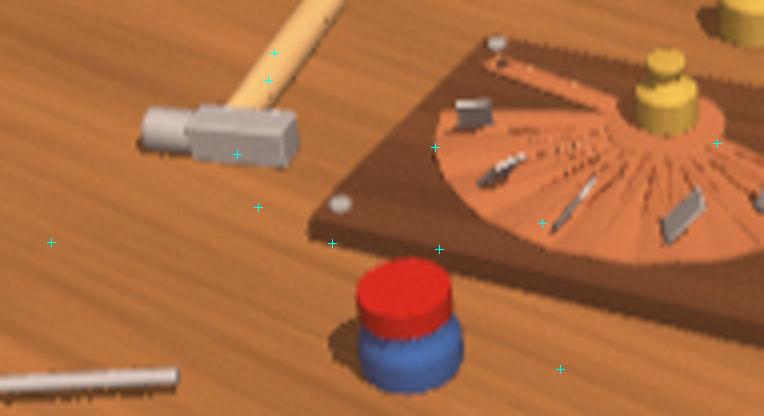

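The crops show the tabs clearly, but my block mask caught only a shadow, so the cyan marks are off. I'll redo it with a better mask.

```bash
python3 - <<'E'
from h import *
from scipy.optimize import least_squares
S={n:pickle.load(open(n+".pkl","rb")) for n in("scene","top")}
s=S["top"]; hsv=cv2.cvtColor(s["pixels"],cv2.COLOR_BGR2HSV)
V=hsv[...,2]; print(V[195,250],V[245,300],V[170,340],V[150,280],V[262,300])
t=160
m=(V<t).astype(np.uint8); m[:152]=0;m[268:]=0;m[:,:234]=0;m[:,374:]=0
m=cv2.morphologyEx(m,cv2.MORPH_OPEN,np.ones((3,3)))
cs,_=cv2.findContours(m,cv2.RETR_EXTERNAL,cv2.CHAIN_APPROX_NONE); c=max(cs,key=cv2.contourArea)[:,0]
r=cv2.minAreaRect((ray(s,c,.02)[:,:2]*1000).astype(np.float32)); print("rect",r)
box=cv2.boxPoints(r)/1000; e=[box[1]-box[0],box[2]-box[1]]; L=max(e,key=np.linalg.norm)
if L[1]<0:L=-L
a=np.arctan2(L[1],L[0])-np.pi/2
o=np.array(r[0])/1000-np.array([np.cos(a),np.sin(a)])*.0425
print("block: hub",o,"ang",np.degrees(a))
# independent: fan arc edge (copper, brighter/saturated) radius .134 at z .023
cop=((V>175)).astype(np.uint8); inside=np.zeros_like(cop); cv2.drawContours(inside,[c],-1,1,-1)
cop&=cv2.erode(inside,np.ones((9,9)))
A=ray(s,np.argwhere(cop)[:,::-1],.023)[:,:2]
pol=A-o; th=np.degrees(np.arctan2(pol[:,1],pol[:,0])-a); rr=np.hypot(*pol.T)
E=[A[(abs(th-k)<1.5)][np.argmax(rr[abs(th-k)<1.5])] for k in range(-60,62,3)]
E=np.array(E); f=least_squares(lambda p:np.hypot(E[:,0]-p[0],E[:,1]-p[1])-.134,o,loss="soft_l1",f_scale=.001); print("arc hub",f.x,np.hypot(*(E-f.x).T).std(), "free", least_squares(lambda p:np.hypot(E[:,0]-p[0],E[:,1]-p[1])-p[2],[*o,.134],loss="soft_l1",f_scale=.001).x)
np.save("pose.npy",[*o,a])
for n in S:
    s=S[n]; T=np.radians([-60,-30,0,30,60])
    H=[[.11*np.cos(t)+.014*np.sin(t),.11*np.sin(t)-.014*np.cos(t),.025] for t in T]
    pts=fan2w([[0,0,.023]]+H+[[.135*np.cos(np.radians(-103)),.135*np.sin(np.radians(-103)),.023]]+[[.134*np.cos(t),.134*np.sin(t),.023] for t in T]+[[x,y,.02] for x in(-.065,.15) for y in(-.15,.15)],o,a)
    uv=proj(s,pts)
    lo=np.floor(uv.min(0)-5).astype(int);hi=np.ceil(uv.max(0)+5).astype(int); k=5 if n=="top" else 4
    I=cv2.resize(s["pixels"][lo[1]:hi[1],lo[0]:hi[0]],None,fx=k,fy=k,interpolation=cv2.INTER_CUBIC)
    for p in uv: cv2.drawMarker(I,tuple(((p-lo+.5)*k).astype(int).tolist()),(255,255,0),cv2.MARKER_CROSS,9,1)
    cv2.imwrite(f"pics/crop2_{n}.png",I); print(I.shape)
E
```

```text
136 149 123 219 212
rect ((530.0469970703125, -42.201995849609375), (219.13174438476562, 305.3200988769531), 11.144410133361816)
block: hub [ 0.48834841 -0.05041651] ang 11.144416Traceback (most recent call last):
  File "<stdin>", line 21, in <module>
    return _wrapfunc(a, 'argmax', axis=axis, out=out, **kwds)
    return bound(*args, **kwds)
ValueError: attempt to get argmax of an empty sequence
```

```bash
cat > m.py <<'E'
from h import *
from scipy.optimize import least_squares
S={n:pickle.load(open(n+".pkl","rb")) for n in("scene","top")}
o=np.array([.4883,-.0504]); a=np.radians(11.14)
s=S["top"]; V=cv2.cvtColor(s["pixels"],cv2.COLOR_BGR2HSV)[...,2].astype(np.float32)
# fan arc: sample radial brightness profiles, take the edge
R=np.arange(.115,.146,.0005); E=[]
for k in range(-54,66,3):
    t=a+np.radians(k); P=np.c_[o[0]+R*np.cos(t),o[1]+R*np.sin(t),0*R+.023]
    uv=proj(s,P).astype(np.float32); g=np.gradient(cv2.remap(V,uv[None,:,0],uv[None,:,1],cv2.INTER_LINEAR)[0])
    i=np.argmin(g); E.append(P[i,:2])
E=np.array(E)
f=least_squares(lambda p:np.hypot(E[:,0]-p[0],E[:,1]-p[1])-p[2],[*o,.134],loss="soft_l1",f_scale=.001); print("free",f.x)
f=least_squares(lambda p:np.hypot(E[:,0]-p[0],E[:,1]-p[1])-.134,o,loss="soft_l1",f_scale=.001); print("arc hub",f.x,np.abs(f.fun).mean())
o=f.x
# stem end hole/end angle & screws for yaw
m=(cv2.inRange(s["pixels"],(175,175,175),(255,255,255))); m[:150]=0;m[265:]=0;m[:,:234]=0;m[:,374:]=0
n,_,st,ce=cv2.connectedComponentsWithStats(m)
for i in range(1,n):
    w=ray(s,ce[i],.022)[0,:2]-o; print("scr",ce[i].round(1),st[i,4],w.round(4), (np.array([[np.cos(a),np.sin(a)],[-np.sin(a),np.cos(a)]])@w).round(4))
np.save("pose.npy",[*o,a])
for n in S:
    s=S[n]; T=np.radians([-60,-30,0,30,60])
    H=[[.11*np.cos(t)+.014*np.sin(t),.11*np.sin(t)-.014*np.cos(t),.025] for t in T]
    pts=fan2w([[0,0,.023]]+H+[[.135*np.cos(np.radians(-103)),.135*np.sin(np.radians(-103)),.023]]+[[.134*np.cos(t),.134*np.sin(t),.023] for t in T]+[[x,y,.02] for x in(-.065,.15) for y in(-.15,.15)],o,a)
    uv=proj(s,pts)
    lo=np.floor(uv.min(0)-5).astype(int);hi=np.ceil(uv.max(0)+5).astype(int); k=5 if n=="top" else 4
    I=cv2.resize(s["pixels"][lo[1]:hi[1],lo[0]:hi[0]],None,fx=k,fy=k,interpolation=cv2.INTER_CUBIC)
    for p in uv: cv2.drawMarker(I,tuple(((p-lo+.5)*k).astype(int).tolist()),(255,255,0),cv2.MARKER_CROSS,9,1)
    cv2.imwrite(f"pics/crop2_{n}.png",I); print(I.shape)
E
python3 m.py
```

```text
free [ 0.49060479 -0.04747674  0.13442118]
arc hub [ 0.49108527 -0.04735052] 0.0005227622550842609
scr [346.9 160.6] 12 [ 0.1604 -0.1079] [ 0.1365 -0.1369]
scr [297.  177.5] 4 [0.116  0.0213] [ 0.1179 -0.0015]
scr [319.3 178. ] 3 [ 0.1146 -0.036 ] [ 0.1055 -0.0574]
scr [242.5 180.9] 15 [0.1073 0.161 ] [0.1364 0.1372]
scr [298.  181.5] 2 [0.1055 0.0189] [ 0.1072 -0.0019]
scr [318.  181.5] 2 [ 0.1055 -0.0324] [ 0.0972 -0.0522]
scr [274.5 188.5] 2 [0.0873 0.0791] [0.101  0.0607]
scr [277.5 192. ] 4 [0.0783 0.0715] [0.0906 0.055 ]
scr [290. 191.] 1 [0.0808 0.0395] [0.0869 0.0232]
scr [342. 191.] 1 [ 0.0807 -0.0934] [ 0.0611 -0.1072]
scr [291. 193.] 1 [0.0756 0.037 ] [0.0814 0.0217]
scr [337.  194.5] 2 [ 0.0716 -0.0804] [ 0.0547 -0.0927]
scr [263. 207.] 1 [0.0396 0.1084] [0.0598 0.0987]
scr [266.  207.5] 2 [0.0383 0.1008] [0.0571 0.0914]
scr [363.3 232.5] 14 [-0.0256 -0.1446] [-0.0531 -0.1369]
scr [256.4 253.6] 15 [-0.0781  0.1246] [-0.0525  0.1373]
(348, 676, 3)
(580, 720, 3)
```

View pics/crop2_top.png

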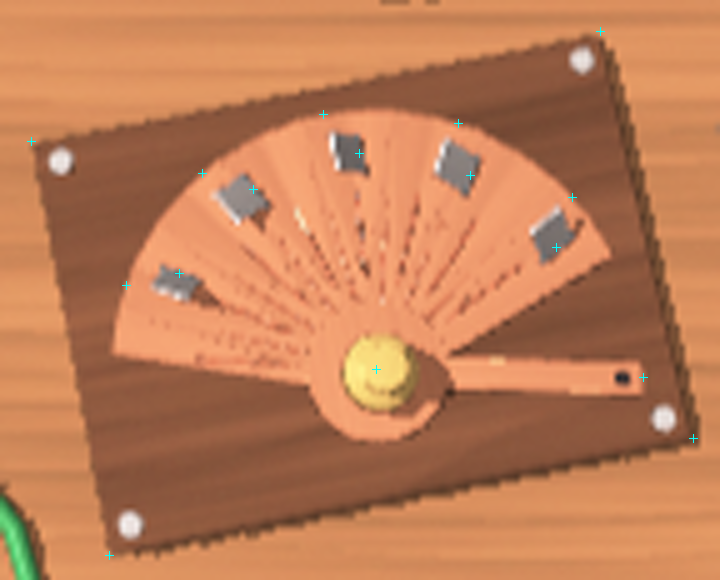

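View pics/crop2_scene.png

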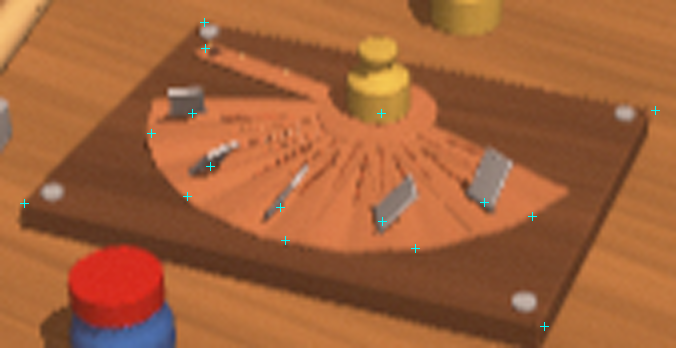

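The marks now fit: hub at (0.491, -0.047), yaw 11.1°. In the top crop the tab hinges sit at about (556,247), (470,175), (359,153), (253,189) and (179,273), and the stem ends at (643,377). I'll shut the fingers and move above the stem end of the arc.

>>> step_arm:
  commands: [0.03, -0.022, 0.007, 0, 0, 0, 0.06, -0.044, 0.014, 0, 0, 0, 0.09, -0.066, 0.021, 0, 0, 0, 0.12, -0.088, 0.028, 0, 0, 0, 0.15, -0.11, 0.035, 0, 0, 0, 0.18, -0.132, 0.042, 0, 0, 0, 0.21, -0.154, 0.049, 0, 0, 0, 0.24, -0.176, 0.056, 0, 0, 0, 0.27, -0.198, 0.063, 0, 0, 0, 0.3, -0.22, 0.07, 0, 0, 0]
  jaw: 0

```text
t: 1.1
tcp_pos: [0.4382, -0.2482, 0.1608]
tool_rot: [0.979, 0.206, -0.0, -0.0]
force: [1.2, -0.4, 0.0]
finger_gap: -0.0
gripper_force: 0.0
```

>>> step_arm:
  commands: [0.022, -0.016, 0.005, 0, 0, 0, 0.044, -0.031, 0.01, 0, 0, 0, 0.066, -0.047, 0.015, 0, 0, 0, 0.088, -0.062, 0.021, 0, 0, 0, 0.088, -0.062, 0.04, 0, 0, 0, 0.088, -0.062, 0.06, 0, 0, 0, 0.088, -0.062, 0.08, 0, 0, 0, 0.088, -0.062, 0.1, 0, 0, 0, 0.088, -0.062, 0.1, 0, 0, 0, 0.088, -0.062, 0.1, 0, 0, 0]

```text
t: 2.1
tcp_pos: [0.4931, -0.1574, 0.0611]
tool_rot: [0.979, 0.206, -0.0, -0.0]
force: [0.2, 0.2, 0.2]
finger_gap: 0.002
gripper_force: 0.0
```

```bash
python3 - <<'E'
from h import *
from station import manip
from scipy.spatial.transform import Rotation as Ro
s=manip.sense(); R=Ro.from_quat(s["tool_rot"]).as_matrix(); p=s["tcp_pos"]; print(p,s["q"])
ox,oy,a=np.load("pose.npy"); prev=None
for k in range(-100,92,3):
    t=a+np.radians(k); w=np.array([ox+.11*np.cos(t),oy+.11*np.sin(t),.0282])
    d=((w-p)@R).round(3) if k>-100 else ((w-p)@R).round(4)
    if prev is None: prev=d; base=d.copy(); base[:2]=0; print("descend",d); n=0; ref=base; continue
    print(k,(d-ref).round(3)[:2]); n+=1
    if n%10==0: ref=d; print("--",d)
E
```

```text
[ 0.49313351 -0.15738652  0.06110981] [-5.25041918e-01  6.59494516e-01  1.83353848e+00 -2.34134134e-05
  6.49731582e-01  6.30919674e-01]
descend [0.0002 0.     0.0329]
-97 [0.006 0.002]
-94 [0.011 0.004]
-91 [0.017 0.005]
-88 [0.022 0.007]
-85 [0.028 0.008]
-82 [0.034 0.008]
-79 [0.039 0.008]
-76 [0.045 0.008]
-73 [0.051 0.008]
-70 [0.057 0.008]
-- [0.057 0.008 0.033]
-67 [ 0.005 -0.001]
-64 [ 0.011 -0.002]
-61 [ 0.017 -0.004]
-58 [ 0.022 -0.006]
-55 [ 0.027 -0.008]
-52 [ 0.033 -0.01 ]
-49 [ 0.038 -0.013]
-46 [ 0.043 -0.016]
-43 [ 0.048 -0.019]
-40 [ 0.052 -0.022]
-- [ 0.109 -0.014  0.033]
-37 [ 0.005 -0.004]
-34 [ 0.009 -0.008]
-31 [ 0.013 -0.012]
-28 [ 0.017 -0.016]
-25 [ 0.021 -0.02 ]
-22 [ 0.024 -0.025]
-19 [ 0.027 -0.03 ]
-16 [ 0.03  -0.035]
-13 [ 0.033 -0.04 ]
-10 [ 0.035 -0.045]
-- [ 0.144 -0.059  0.033]
-7 [ 0.002 -0.006]
-4 [ 0.004 -0.011]
-1 [ 0.005 -0.017]
2 [ 0.007 -0.022]
5 [ 0.008 -0.028]
8 [ 0.008 -0.034]
11 [ 0.008 -0.039]
14 [ 0.008 -0.045]
17 [ 0.008 -0.051]
20 [ 0.008 -0.057]
-- [ 0.152 -0.116  0.033]
23 [-0.001 -0.005]
26 [-0.002 -0.011]
29 [-0.004 -0.017]
32 [-0.006 -0.022]
35 [-0.008 -0.027]
38 [-0.01  -0.033]
41 [-0.013 -0.038]
44 [-0.016 -0.043]
47 [-0.019 -0.048]
50 [-0.022 -0.052]
-- [ 0.13  -0.168  0.033]
53 [-0.004 -0.005]
56 [-0.008 -0.009]
59 [-0.012 -0.013]
62 [-0.016 -0.017]
65 [-0.02  -0.021]
68 [-0.025 -0.024]
71 [-0.03  -0.027]
74 [-0.035 -0.03 ]
77 [-0.04  -0.033]
80 [-0.045 -0.035]
-- [ 0.085 -0.203  0.033]
83 [-0.006 -0.002]
86 [-0.011 -0.004]
89 [-0.017 -0.005]
```

>>> step_arm:
  commands: [0, 0, 0.01, 0, 0, 0, 0, 0, 0.02, 0, 0, 0, 0, 0, 0.028, 0, 0, 0, 0, 0, 0.0325, 0, 0, 0, 0.006, 0.002, 0.0325, 0, 0, 0, 0.011, 0.004, 0.0325, 0, 0, 0, 0.017, 0.005, 0.0325, 0, 0, 0, 0.022, 0.007, 0.0325, 0, 0, 0, 0.022, 0.007, 0.0325, 0, 0, 0, 0.022, 0.007, 0.0325, 0, 0, 0]

```text
t: 3.1
tcp_pos: [0.5164, -0.1549, 0.029]
tool_rot: [0.979, 0.206, 0.0, 0.0]
force: [-0.2, 0.1, -0.2]
finger_gap: -0.0
gripper_force: 0.0
```

>>> step_arm:
  commands: [0.006, 0.001, 0.0005, 0, 0, 0, 0.012, 0.001, 0.0005, 0, 0, 0, 0.017, 0.001, 0.0005, 0, 0, 0, 0.023, 0.001, 0.0005, 0, 0, 0, 0.029, 0.001, 0.0005, 0, 0, 0, 0.035, 0.001, 0.0005, 0, 0, 0, 0.04, 0, 0.0005, 0, 0, 0, 0.046, -0.001, 0.0005, 0, 0, 0, 0.052, -0.003, 0.0005, 0, 0, 0, 0.057, -0.005, 0.0005, 0, 0, 0]

```text
t: 4.1
tcp_pos: [0.5674, -0.1271, 0.0284]
tool_rot: [0.979, 0.206, 0.001, 0.0]
force: [-0.4, -0.2, 1.2]
finger_gap: -0.005
gripper_force: 0.3
```

>>> step_arm:
  commands: [0.005, -0.002, 0, 0, 0, 0, 0.011, -0.004, 0, 0, 0, 0, 0.016, -0.007, 0, 0, 0, 0, 0.021, -0.01, 0, 0, 0, 0, 0.026, -0.013, 0, 0, 0, 0, 0.03, -0.016, 0, 0, 0, 0, 0.035, -0.02, 0, 0, 0, 0, 0.039, -0.024, 0, 0, 0, 0, 0.043, -0.028, 0, 0, 0, 0, 0.047, -0.032, 0, 0, 0, 0]

```text
t: 5.1
tcp_pos: [0.5967, -0.0785, 0.0283]
tool_rot: [0.979, 0.206, 0.0, -0.0]
force: [-0.0, -0.5, 0.7]
finger_gap: 0.002
gripper_force: 0.3
```

```bash
python3 - <<'E'
from station import manip
import cv2
I=manip.snapshot("scene")["pixels"][170:290,160:340]
cv2.imwrite("pics/mid.png",cv2.resize(I,None,fx=4,fy=4,interpolation=cv2.INTER_CUBIC))
E
```

```text
(no output)
```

View pics/mid.png

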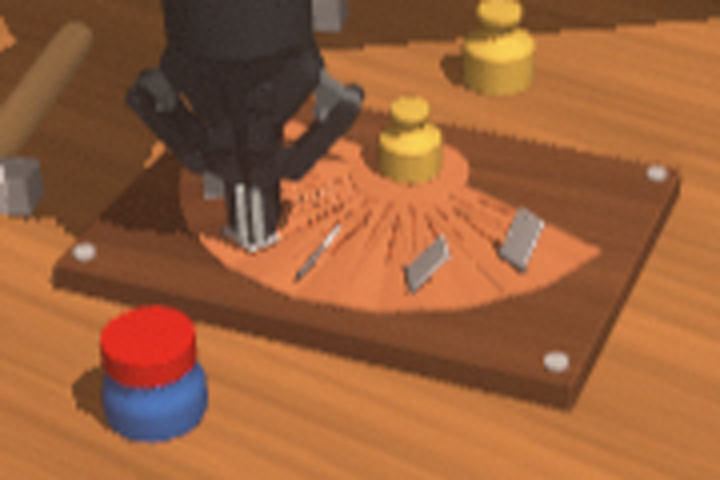

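The view shows the fingertips over tab 2 near (250,240), with tabs 3–5 still raised and the weight well clear.

>>> step_arm:
  commands: [0.004, -0.004, 0, 0, 0, 0, 0.007, -0.009, 0, 0, 0, 0, 0.01, -0.014, 0, 0, 0, 0, 0.013, -0.019, 0, 0, 0, 0, 0.016, -0.024, 0, 0, 0, 0, 0.018, -0.029, 0, 0, 0, 0, 0.02, -0.035, 0, 0, 0, 0, 0.022, -0.04, 0, 0, 0, 0, 0.023, -0.046, 0, 0, 0, 0, 0.025, -0.051, 0, 0, 0, 0]

```text
t: 6.15
tcp_pos: [0.5982, -0.0217, 0.0282]
tool_rot: [0.979, 0.206, -0.0, -0.0]
force: [0.5, -0.4, 1.1]
finger_gap: -0.001
gripper_force: 0.3
```

>>> step_arm:
  commands: [0.001, -0.006, 0, 0, 0, 0, 0.001, -0.012, 0, 0, 0, 0, 0.001, -0.017, 0, 0, 0, 0, 0.001, -0.023, 0, 0, 0, 0, 0.001, -0.029, 0, 0, 0, 0, 0.001, -0.035, 0, 0, 0, 0, 0, -0.04, 0, 0, 0, 0, -0.001, -0.046, 0, 0, 0, 0, -0.003, -0.052, 0, 0, 0, 0, -0.005, -0.057, 0, 0, 0, 0]

```text
t: 7.15
tcp_pos: [0.5701, 0.0285, 0.0281]
tool_rot: [0.979, 0.206, -0.001, -0.001]
force: [-0.1, -0.9, 0.4]
finger_gap: -0.004
gripper_force: 0.3
```

>>> step_arm:
  commands: [-0.002, -0.005, 0, 0, 0, 0, -0.004, -0.011, 0, 0, 0, 0, -0.007, -0.016, 0, 0, 0, 0, -0.01, -0.021, 0, 0, 0, 0, -0.013, -0.026, 0, 0, 0, 0, -0.016, -0.03, 0, 0, 0, 0, -0.02, -0.035, 0, 0, 0, 0, -0.024, -0.039, 0, 0, 0, 0, -0.028, -0.043, 0, 0, 0, 0, -0.032, -0.047, 0, 0, 0, 0]

```text
t: 8.15
tcp_pos: [0.5215, 0.0582, 0.0281]
tool_rot: [0.979, 0.206, -0.001, -0.0]
force: [1.3, -0.2, 0.2]
finger_gap: -0.0
gripper_force: 0.3
```

>>> step_arm:
  commands: [-0.004, -0.004, 0, 0, 0, 0, -0.009, -0.007, 0, 0, 0, 0, -0.014, -0.01, 0, 0, 0, 0, -0.019, -0.013, 0, 0, 0, 0, -0.024, -0.016, 0, 0, 0, 0, -0.029, -0.018, 0, 0, 0, 0, -0.035, -0.02, 0, 0, 0, 0, -0.04, -0.022, 0, 0, 0, 0, -0.046, -0.023, 0, 0, 0, 0, -0.046, -0.023, -0.01, 0, 0, 0]

```text
t: 9.15
tcp_pos: [0.4696, 0.0602, 0.0378]
tool_rot: [0.979, 0.206, -0.002, -0.001]
force: [-0.9, 0.2, 0.0]
finger_gap: 0.003
gripper_force: 0.0
```

>>> step_arm:
  commands: [0, 0, -0.03, 0, 0, 0, 0, 0, -0.06, 0, 0, 0, 0, 0, -0.09, 0, 0, 0, 0, 0, -0.12, 0, 0, 0, -0.02, -0.04, -0.14, 0, 0, 0, -0.04, -0.08, -0.14, 0, 0, 0, -0.06, -0.12, -0.14, 0, 0, 0, -0.07, -0.15, -0.14, 0, 0, 0, -0.07, -0.15, -0.14, 0, 0, 0, -0.07, -0.15, -0.14, 0, 0, 0]

```text
t: 10.15
tcp_pos: [0.3476, 0.1697, 0.1791]
tool_rot: [0.978, 0.207, 0.001, 0.0]
force: [-0.5, -0.8, -0.5]
finger_gap: -0.001
gripper_force: 0.0
```

```bash
python3 - <<'E'
from station import manip
import cv2,numpy as np
I=manip.snapshot("scene")["pixels"][170:290,160:340]
J=manip.snapshot("top")["pixels"][150:270,210:390]
f=lambda x:cv2.resize(x,None,fx=4,fy=4,interpolation=cv2.INTER_CUBIC)[:300+180]
cv2.imwrite("pics/end_s.png",cv2.resize(np.vstack([I,J]),None,fx=2.5,fy=2.5,interpolation=cv2.INTER_CUBIC)); print(manip.sense()["tcp_pos"])
E
```

```text
[0.34887734 0.16907661 0.17881599]
```

View pics/end_s.png

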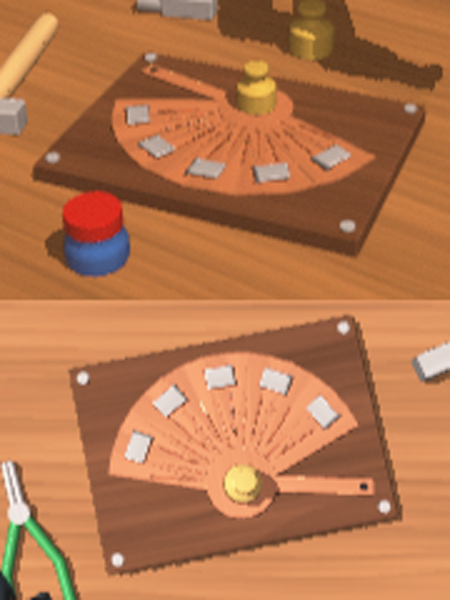

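All five tabs lie flat in both views, at about (138,115), (157,147), (207,168), (272,172) and (331,157) in the upper one. The weight, jar and pliers haven't moved, and the hand is clear.

```bash
python3 -c "
from station import manip
print(manip.sign_off())"
```

```text
the job is handed in; nothing more can be done
None
```

I folded the five tabs down in order from the stem end with one light pass, drew the hand clear, and handed the job in after about 10 s of robot time; no verdict came back.

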